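# Send an offcut through the sprung flap of the scrap box

### The arm

A 6-joint arm with a two-finger parallel gripper is mounted at the origin on the work surface; the furniture and walls round the work are solid. World frame = base frame: x ahead of the robot, y to its left, z up, the work surface at z = 0. Lengths are in m, angles in rad, forces in N, time in s.
With the tool pointing down it reaches from about 0.25 to 0.725 m from the base axis. Payload 4 kg.
Tool frame: the origin (TCP) lies on the centre line of the jaws, within the pads' length; the fingertips stand tip_reach ahead of it and the grasp point (between the pads) lies 5 mm behind it (tip_reach is the distance from the TCP to the fingertips, in m); z points along the fingers, y is the direction in which the jaws open and shut (so a half turn about z gives the same grasp; the last joint's range is limited). The gripper opens to 85 mm and grips with 20 to 120 N. Pads are 22 mm wide; open, the fingers measure 114 mm over their backs; the gripper's body (76 mm by 85 mm) begins 54 mm behind the grasp point. The pads swing forward as they close: fully open they stand 13 mm farther back than shut.
Start: joints at [-1.253, 0.241, 0.005, 1.335, 0, 1.571], TCP at [0.156, -0.475, 0.245] pointing down, gripper open.
Joint ranges: [-2.72, 2.72], [-1.05, 1.87], [-1.09, 1.28], [-1.99, 2.15], [-1.42, 1.44], [-3.14, 3.14]. Speed limits (rad/s): [2.79, 2.79, 3.14, 3.14, 3.14, 3.14].

### API

Orientations are given as a unit quaternion [x, y, z, w].
In Python, from workcell import * gives the robot as it stands.
- The arm moves only by the tool arm_command, never from a script. Its arguments are lists of equal length, an entry for each row: "translation": the shift along the tool's x, y, z in cm, a list of three; "turn": the turn about the tool's z in rad; "hand": the closure, from 0 (fully open) to 1 (shut). In form: {"translation": [[x, y, z], ...], "turn": [turn, ...], "hand": [hand, ...]}. A call has 1 to 5 rows; each row is the pose to reach, as a shift and turn from the pose commanded when the call began, along the tool's axes at that moment; what a row does not reach only later rows make up. A row lasts 1/12 s, in which the tool goes at most 41.7 mm and 7.16 degrees, less where a joint would pass 70% of its speed; a pose out of reach is approached as far as the arm can. A call with a gripper value outside its range is refused whole. The fingers move at their own pace and stop on an object; the grip force is fixed at half the most. Time passes only in rows, so rows that repeat a pose let the fingers close. It gives the time, the measured TCP pose, the force and the opening at its end, in the units of the state.
- get_obs(): the state, without advancing time (a new reading comes with each control period).
- camera(name): name is "scene" or "top"; returns (picture, depth): 480x640x3 uint8, red, green, blue; 480x640 float32, m along the optical axis (not along the pixel's ray), 0 where there is no reading.
- camera_info(name): a dict with "mtx" (3x3 intrinsics, pixels), "dist_coeffs" ([k1, k2, p1, p2, k3] as OpenCV has them; the pictures are not rectified), "world_to_cam" (4x4, takes a point from world to camera coordinates). Camera axes: x right, y down, z forward; pixel columns grow to the right and rows downward; lengths in m; the calibration is good to about 2 mm. A picture is of the moment at which its call begins. camera_info takes no time and is no camera call.
- job_done(): hands the job in, once; it reports no verdict.
Trained networks look in the newest picture that a camera, given by its name, has taken for a name from the list of things; names that differ only in an ending like _2 or _b are one class to them, and where a whole thing is asked for, a point or a joint stands for the part that bears it (a point fixed in the world has none). Each returns a list of dicts, best first, with "conf" (0 to 1); they miss things now and then, are a little off and sometimes report something else, mostly with a low value. They report only what shows in the picture. A call takes as long as a camera call.
- search_frame(camera, name): "location" ([row, column] in pixels, amid what is visible of it).
- spot_point(camera, name): "location" ([row, column] in pixels: a listed point, or the origin of a listed thing).
The state is a dict: "clock": time; "joint_pos": joint angles; "joint_vel": joint speeds; "tau": joint torques, N m; "eef_pos": TCP position; "tool_rot": TCP orientation; "ft_force": force on the tool from outside, world axes, zero at the start; "ft_torque": the same for the moment, N m; "grip_width": finger opening in m.
Only numpy, scipy, OpenCV 4.12 (cv2) and the standard library are available. Lean on these libraries where they do the work, as an engineer would, in place of code of your own. Each camera call takes 0.05 s, during which the arm holds its last target. There are 200 camera calls.

### The job

Clear the wooden offcut off the loading ledge into the scrap box: press the box's sprung flap down with one finger and keep it open, and with the other finger push the offcut along the ledge and over the edge, so that it drops through the mouth while the flap is still held; then let the flap close itself. Only push: do not lift the offcut, do not run it onto the closed flap, and leave the other things on the box and the bench as they are.

Things in the scene. Friction and masses are not known exactly. Their poses are not given: they have to be found in the camera images.
- scrap_box: Fixed plywood scrap box, 266 mm long with its ledge, 210 mm wide; level top 160 mm above the bench; empty inside, 152 mm deep. Origin: on the bench, straight below the middle of the mouth's front edge; z up, +x = the way in (roughly away from the robot), y across. Along x: ledge -116 to 0 mm, mouth 0 to 102, rear deck 105 to 150. Side cheeks, inner faces at y = +-95 mm, stand 12 mm above the top.
- mouth_edge (a point): Middle of the mouth's front edge, on the top of the box, where the ledge ends and the flap begins (scrap_box 0, 0, 160 mm); axes as scrap_box. The mouth is 102 mm long and 190 mm wide; the front wall of the box, 10 mm thick, ends at this edge and has the finger slot cut 60 mm down into it.
- slot (a point): Middle of the finger slot in the ledge, at the ledge's top (scrap_box -63, 0, 160 mm); axes as scrap_box. The slot is 52 mm wide (y), cut right through, from the ledge's front end right to the mouth's edge. Below it there is nothing for 60 mm, so that a fingertip behind the offcut may reach below the ledge's top while the other presses the flap.
- flap: Aluminium flap shutting the mouth: 100 mm long (x), 184 wide, 4 thick, upper face 1 mm below the ledge's top. Origin on its hinge at the rear of the mouth (scrap_box x 102, z 160 mm); shut, its axes are the box's and it reaches along -x to the ledge. It opens downward, the edge next to the ledge going down, to 1.35 rad (= tilt of its z axis).
- flap_lip (a point): Middle of the flap's free edge, 100 mm from the hinge; moves with the flap. A spring shuts the flap when let go: 0.08 N m shut to 0.19 N m fully open (1 to 8 N at a finger); the offcut's weight alone does not open it. Press it well clear of this edge: a finger that slips past it jams. A fingertip 30 mm below the ledge's top opens it about 0.5 rad at 55 mm from the hinge, 1 rad at 20 mm.
- offcut: Plain pale timber offcut, 45 mm (its x) by 140 mm (its y) by 19 mm high, about 75 g. Origin: middle of its underside. It lies on the ledge across the finger slot, long side nearly along the mouth's edge, front side about 6 to 19 mm short of the edge. Pushed until its middle is some mm past the edge, with the flap open, it tips and falls into the box.
- pencil: flat carpenter's pencil, 14 x 165 x 15 mm, lying on the rear deck of the scrap box behind the hinge; not to be disturbed. Origin: middle of its underside
- sanding_block: cork sanding block, 63 x 111 x 36 mm, on the bench at the left side of the scrap box; not to be disturbed. Origin: middle of its underside
- try_square: try square with a dark wooden stock and a steel blade, 215 x 130 x 18 mm, lying on the bench at the left front; not to be disturbed. Origin: middle of its underside
- spring_clamp: spring clamp, 74 x 137 x 24 mm, lying on the bench at the right front; not to be disturbed. Origin: middle of its underside
- bench_plane: bench plane, 58 x 235 x 98 mm, on the bench at the right; not to be disturbed. Origin: middle of its underside
- mallet: wooden mallet standing on its head, handle up, 255 mm high, at the right rear; not to be disturbed. Origin: middle of its underside
- dowel_can: grey can of dowels, 73 mm across, 123 mm high, at the left beside the clamping jig; not to be disturbed. Origin: middle of its underside

How it is judged:
On the way, in this order (a step that is already met when the one before it is completed fails the run):
1. A finger holds the flap open, at least 0.35 rad, while the offcut still lies on the ledge (contact force between the fingers and flap above 0.3 N and angle between flap's own z axis and vertical above 0.35 rad and z of offcut in the frame of scrap_box above 0.154 m and x of offcut in the frame of scrap_box below 0.002 m), for 0.1 s.
2. The offcut has dropped into the box while a finger still holds the flap open, at least 0.35 rad (contact force between the fingers and flap above 0.3 N and angle between flap's own z axis and vertical above 0.35 rad and z of offcut in the frame of scrap_box between 0 and 0.09 m and x of offcut in the frame of scrap_box between -0.005 and 0.148 m and y of offcut in the frame of scrap_box between -0.1 and 0.1 m), for 0.1 s.
At the end, for the whole second after the job is handed in: The offcut lies at rest inside the scrap box, its origin within the box's walls and less than 90 mm above the bench, and the flap has closed itself (within 0.06 rad) (z of offcut in the frame of scrap_box between 0 and 0.09 m and x of offcut in the frame of scrap_box between -0.005 and 0.148 m and y of offcut in the frame of scrap_box between -0.1 and 0.1 m and angle between flap's own z axis and vertical below 0.06 rad and linear speed of offcut below 0.02 m/s); the robot touches nothing.
It fails at once if the offcut is lifted more than 15 mm off the ledge (z of offcut in the frame of scrap_box above 0.175 m).
It fails at once if the offcut is pushed out onto the closed flap (x of offcut in the frame of scrap_box above 0.02 m and z of offcut in the frame of scrap_box above 0.148 m and angle between flap's own z axis and vertical below 0.2 rad).
It fails at once if one of the other things is moved more than 30 mm (distance of any of pencil, sanding_block, try_square, spring_clamp, bench_plane, mallet, dowel_can from where it was at the start of the episode above 0.03 m).
It also fails if it takes over 38 s, if anything falls off the work surface, if the arm or the gripper's body presses on something with over 40 N, if the wrist force passes 120 N, or if a joint passes its speed limit or range.

## Working session

There is one attempt and no reset: what is moved stays moved. The work goes in short steps, Python scripts to look and compute and a tool call to move; the robot and the scene stay as the last step left them, time stands still between calls to the robot, and variables do not carry over. Pictures are saved under pics/ and viewed, about 8 in all and at most 12, crops included, and the job is handed in when it is done.

Besides the shell and the picture viewer there is one more tool, called after "Request:" by a JSON object that holds its "api" and its "payload". arm_command: Moves the arm, as the interface text tells. Its arguments: {"type":"object","properties":{"translation":{"type":"array","items":{"type":"array","items":{"type":"number"}}},"turn":{"type":"array","items":{"type":"number"}},"hand":{"type":"array","items":{"type":"number"}}},"required":["translation","turn","hand"]}

```bash
mkdir -p pics; ls; cat > h.py <<'E'
from workcell import *
import numpy as np, cv2
from scipy.spatial.transform import Rotation as R
def world(cam,rc,depth=None,z=None):
    i=camera_info(cam); K=np.array(i["mtx"]);d=np.array(i["dist_coeffs"]);T=np.linalg.inv(np.array(i["world_to_cam"]))
    u=cv2.undistortPoints(np.array([[[rc[1],rc[0]]]],float),K,d)[0,0]
    ray=T[:3,:3]@np.array([u[0],u[1],1]);o=T[:3,3]
    if z is not None: return o+ray*(z-o[2])/ray[2]
    return o+ray*depth
def pix(cam,p):
    i=camera_info(cam);W=np.array(i["world_to_cam"])
    return cv2.projectPoints(np.array(p,float).reshape(-1,1,3),cv2.Rodrigues(W[:3,:3])[0],W[:3,3],np.array(i["mtx"]),np.array(i["dist_coeffs"]))[0].reshape(-1,2)
def save(n,im): cv2.imwrite("pics/"+n,im[:,:,::-1])
E
python3 - <<'E'
from h import *
for c in("top","scene"):
    p,d=camera(c); save(c+"0.png",p); np.save(c+"_d.npy",d)
    for n,z in(("mouth_edge",.16),("slot",.16),("flap_lip",.159),("offcut",.16),("scrap_box",0),("flap",.16),("pencil",.16)):
        r=spot_point(c,n)[:2]
        print(c,n,[(np.round(x["location"],1),round(x["conf"],2),np.round(world(c,x["location"],z=z),4)) for x in r])
o=get_obs();print(o)
print({c:np.round(np.linalg.inv(camera_info(c)["world_to_cam"])[:3,3],2) for c in("top","scene")})
E
```

```text
pics
top mouth_edge [(array([176.6, 321.7]), 0.65, array([ 0.6041, -0.0765,  0.16  ]))]
top slot [(array([244.9, 298.6]), 0.79, array([ 0.4471, -0.0255,  0.16  ])), (array([217.3, 306.5]), 0.16, array([ 0.5095, -0.0426,  0.16  ]))]
top flap_lip [(array([217.5, 305.6]), 0.67, array([ 0.5093, -0.0405,  0.159 ]))]
top offcut [(array([229.2, 296.7]), 0.74, array([ 0.4824, -0.021 ,  0.16  ]))]
top scrap_box [(array([229.4, 308.4]), 0.84, array([ 0.5166, -0.0449, -0.    ]))]
top flap [(array([179.1, 318.8]), 0.89, array([ 0.5982, -0.0699,  0.16  ]))]
top pencil [(array([166.3, 328. ]), 0.9, array([ 0.6286, -0.0908,  0.16  ]))]
scene mouth_edge [(array([223.2, 310.8]), 0.82, array([ 0.5114, -0.0471,  0.16  ]))]
scene slot [(array([237.1, 329. ]), 0.65, array([ 0.445 , -0.0268,  0.16  ]))]
scene flap_lip [(array([224.1, 308.8]), 0.69, array([ 0.5145, -0.0425,  0.159 ]))]
scene offcut [(array([234.6, 321.8]), 0.72, array([ 0.465 , -0.0253,  0.16  ]))]
scene scrap_box [(array([265.7, 312.7]), 0.66, array([ 0.5112, -0.0495,  0.    ]))]
scene flap [(array([207.2, 282. ]), 0.57, array([ 0.6112, -
[... 250 characters left out ...]
03,  1.33518800e+00,
       -1.04831380e-05,  1.57078804e+00]), 'joint_vel': array([-1.81058455e-04,  1.30891170e-04,  7.04665336e-04,  7.24757897e-05,
       -8.90076639e-04,  4.49712002e-04]), 'tau': array([ 1.75290097e-03, -3.72152066e+01,  2.52678412e+01,  8.83543835e-04,
        9.87646018e-06,  4.43841486e-06]), 'eef_pos': array([ 0.15623027, -0.47497261,  0.24531234]), 'tool_rot': array([ 9.87402568e-01,  1.58228214e-01, -3.48099656e-06,  1.14044948e-05]), 'ft_force': array([-0.39045966,  0.04036128, -0.23101468]), 'ft_torque': array([ 0.03457767, -0.02984407, -0.00871339]), 'grip_width': 0.08545378975610254}
{'top': array([ 0.24, -0.06,  1.28]), 'scene': array([-0.  ,  0.72,  0.98])}
```

```bash
python3 - <<'E'
import cv2
a=cv2.imread("pics/top0.png")[130:310,200:420]; cv2.imwrite("pics/topc.png",cv2.resize(a,None,fx=3.3,fy=3.3,interpolation=cv2.INTER_CUBIC))
E
```

```text
(no output)
```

View pics/top0.png

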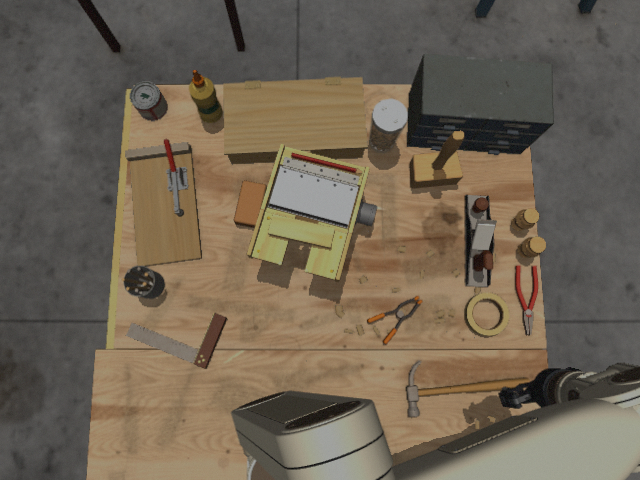

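View pics/topc.png

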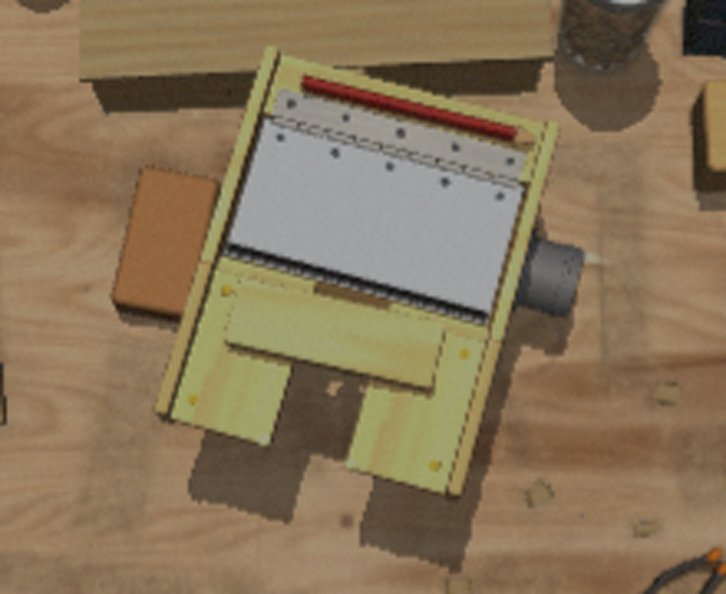

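The top view shows the box turned about -0.27 rad, with the offcut across the slot (about row 229, col 302) and the flap shut. The pencil is on the rear deck, and the rest lies clear of the mouth. Next I'll fit the box and offcut poses from their corners.

```bash
python3 - <<'E'
from h import *
import workcell
print([n for n in dir(workcell) if not n.startswith('__')], getattr(workcell,'tip_reach',None))
from scipy.optimize import least_squares
f=lambda c:(130+(c[1]+.5)/3.3-.5,200+(c[0]+.5)/3.3-.5)
def fit(loc,px,z):
    w=np.array([world("top",f(p),z=z)[:2] for p in px]);l=np.array(loc)
    g=lambda q:(np.c_[l[:,0]*np.cos(q[2])-l[:,1]*np.sin(q[2])+q[0],l[:,0]*np.sin(q[2])+l[:,1]*np.cos(q[2])+q[1]]-w).ravel()
    r=least_squares(g,[.5,-.05,-.3]);return r.x,np.round(r.fun*1000,1)
b,e=fit([(.15,.105),(.15,-.105),(-.116,.105),(-.116,-.105)],[(270,48),(555,123),(160,412),(455,493)],.172)
print("box",b,e)
o,e=fit([(.0225,.07),(.0225,-.07),(-.0225,-.07),(-.0225,.07)],[(232,284),(445,331),(433,388),(225,345)],.179)
print("offcut",o,e)
c,s=np.cos(b[2]),np.sin(b[2]);d=o[:2]-b[:2];print("offcut in box",c*d[0]+s*d[1],-s*d[0]+c*d[1],o[2]-b[2])
p,_=camera("top")
a=np.array([(0,.095,.16),(0,-.095,.16),(.102,.095,.16),(.102,-.095,.16),(-.116,.026,.16),(-.116,-.026,.16),(.15,.105,.172),(-.116,-.105,.172),(0,0,.16)])
W=np.c_[c*a[:,0]-s*a[:,1]+b[0],s*a[:,0]+c*a[:,1]+b[1],a[:,2]]
for cam in("top","scene"):
    p,dd=camera(cam);q=pix(cam,W);r0,c0=(q.min(0)-25).astype(int)[::-1];r1,c1=(q.max(0)+25).astype(int)[::-1]
    im=cv2.resize(p[r0:r1,c0:c1],None,fx=4,fy=4,interpolation=cv2.INTER_CUBIC)
    for x,y in q: cv2.drawMarker(im,(int((x-c0+.5)*4),int((y-r0+.5)*4)),(255,0,0),0,14,1)
    save(cam+"fit.png",im);print(im.shape)
E
```

```text
['Unreachable', 'camera', 'camera_info', 'get_obs', 'job_done', 'search_frame', 'spot_point', 'tip_reach'] 0.014
box [ 0.50706237 -0.04345686 -0.26773747] [ 2.7  3.4  0.8 -4.4 -0.5  5.  -2.9 -3.9]
offcut [ 0.47268093 -0.03043966 -0.20807454] [ 0.8 -3.7  3.5  0.3 -2.3  1.6 -2.   1.8]
offcut in box -0.0366001978457728 0.0034577964234819084 0.059662933964554105
(748, 576, 3)
(452, 724, 3)
```

```bash
python3 - <<'E'
import cv2
a=cv2.imread("pics/topfit.png");b=cv2.imread("pics/scenefit.png")
a=cv2.resize(a,(385,500));b=cv2.resize(b,(400,250));import numpy as np
c=np.zeros((500,790,3),np.uint8);c[:,:385]=a;c[:250,388:788]=b;cv2.imwrite("pics/fit.png",c)
E
```

```text
(no output)
```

View pics/fit.png

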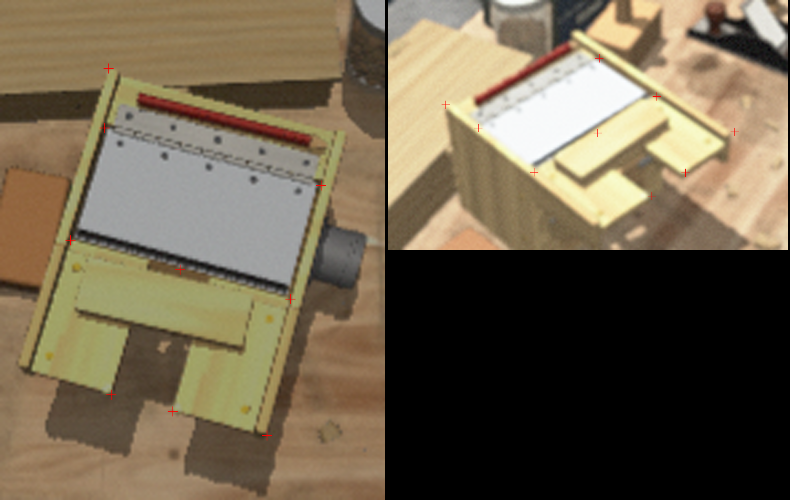

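Request:
{"api": "arm_command", "payload": {"translation": [[45,-31.7,0],[45,-31.7,0],[45,-31.7,0],[45,-31.7,0],[45,-31.7,0]], "turn": [0,0,0,0,0], "hand": [0,0,0,0,0]}}

```text
clock: 1.37
eef_pos: [0.2811, -0.3063, 0.2454]
tool_rot: [0.987, 0.158, 0.0, 0.0]
ft_force: [1.2, -0.9, -1.2]
grip_width: 0.0853
```

Request:
{"api": "arm_command", "payload": {"translation": [[27.9,-19.5,0],[27.9,-19.5,0],[27.9,-19.5,0],[27.9,-19.5,0],[27.9,-19.5,0]], "turn": [0,0,0,0,0], "hand": [0,0,0,0,0]}}

```text
clock: 1.78
eef_pos: [0.4063, -0.1392, 0.2457]
tool_rot: [0.987, 0.158, 0.0, 0.0]
ft_force: [0.7, -1.3, -0.2]
grip_width: 0.0855
```

Request:
{"api": "arm_command", "payload": {"translation": [[0,0,0],[0,0,0],[0,0,0],[0,0,0],[0,0,0]], "turn": [-0.983,-0.983,-0.983,-0.983,-0.983], "hand": [0,0,0,0,0]}}

```text
clock: 2.2
eef_pos: [0.4056, -0.1407, 0.2453]
tool_rot: [0.889, 0.457, 0.0, 0.0]
ft_force: [-0.3, 0.6, -0.7]
grip_width: 0.0852
```

Request:
{"api": "arm_command", "payload": {"translation": [[0,0,0],[0,0,0],[0,0,0],[0,0,0],[0,0,0]], "turn": [-0.36,-0.36,-0.36,-0.36,-0.36], "hand": [0,0,0,0,0]}}

```text
clock: 2.62
eef_pos: [0.4054, -0.141, 0.2454]
tool_rot: [0.796, 0.605, 0.0, 0.0]
ft_force: [0.4, 0.2, -0.6]
grip_width: 0.0854
```

Request:
{"api": "arm_command", "payload": {"translation": [[12.5,4.8,0],[12.5,4.8,0],[12.5,4.8,0],[12.5,4.8,0],[12.5,4.8,0]], "turn": [0,0,0,0,0], "hand": [0,0,0,0,0]}}

```text
clock: 3.03
eef_pos: [0.4861, -0.0311, 0.2449]
tool_rot: [0.795, 0.607, 0.0, -0.0]
ft_force: [-0.0, -0.2, -0.1]
grip_width: 0.0856
```

```bash
python3 - <<'E'
from h import *
o=get_obs();print(o["eef_pos"],o["joint_pos"])
for c in("scene","top"):
    p,d=camera(c)
    x,y=pix(c,[o["eef_pos"]])[0].astype(int);print(x,y)
    h,w=(75,100)
    save(c+"1.png",cv2.resize(p[y-h:y+h,x-w:x+w],None,fx=4,fy=4,interpolation=cv2.INTER_CUBIC))
Ry=R.from_quat(o["tool_rot"]).as_matrix()
for s in(-.0425,.0425):
  for dz in(0,.014): print(s,dz,(pix("scene",[o["eef_pos"]+Ry@[0,s,dz]])[0]-pix("scene",[o["eef_pos"]])[0].astype(int)+[100,75])*4)
E
```

```text
[ 0.48613481 -0.03111495  0.24488228] [-6.40607943e-02  2.15393801e-01 -2.86715717e-02  1.32682823e+00
  2.40965986e-04  1.77238153e+00]
315 204
300 218
-0.0425 0 [450.03261832 333.85273037]
-0.0425 0.014 [450.03906093 351.90461712]
0.0425 0 [353.82520711 268.51198282]
0.0425 0.014 [354.59478463 286.37651975]
```

View pics/scene1.png

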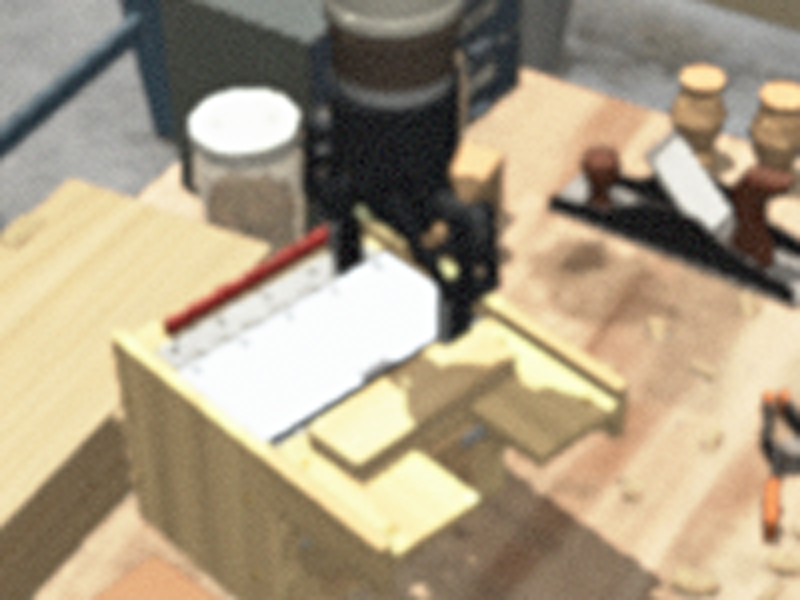

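The picture shows the near fingertip at (455,335) and the far one at (345,268). That puts the open fingertips level with the TCP, so I'll reckon depth from the TCP.

Request:
{"api": "arm_command", "payload": {"translation": [[-0.3,0,3],[-0.3,0,5.2],[-0.3,0,5.2],[-0.3,0,5.2]], "turn": [0,0,0,0], "hand": [0,0,0,0]}}

```text
clock: 3.47
eef_pos: [0.4823, -0.0373, 0.1928]
tool_rot: [0.796, 0.605, -0.001, -0.001]
ft_force: [0.5, -0.5, 0.7]
grip_width: 0.0857
```

```bash
python3 - <<'E'
from h import *
o=get_obs();print(o["eef_pos"],o["ft_force"])
p,d=camera("scene")
x,y=pix("scene",[o["eef_pos"]])[0].astype(int)
h,w=(50,66)
save("scene2.png",cv2.resize(p[y-h:y+h,x-w:x+w],None,fx=6,fy=6,interpolation=cv2.INTER_CUBIC))
E
```

```text
[ 0.48226145 -0.03726907  0.19276425] [ 0.48030109 -0.45705141  0.72929455]
```

View pics/scene2.png

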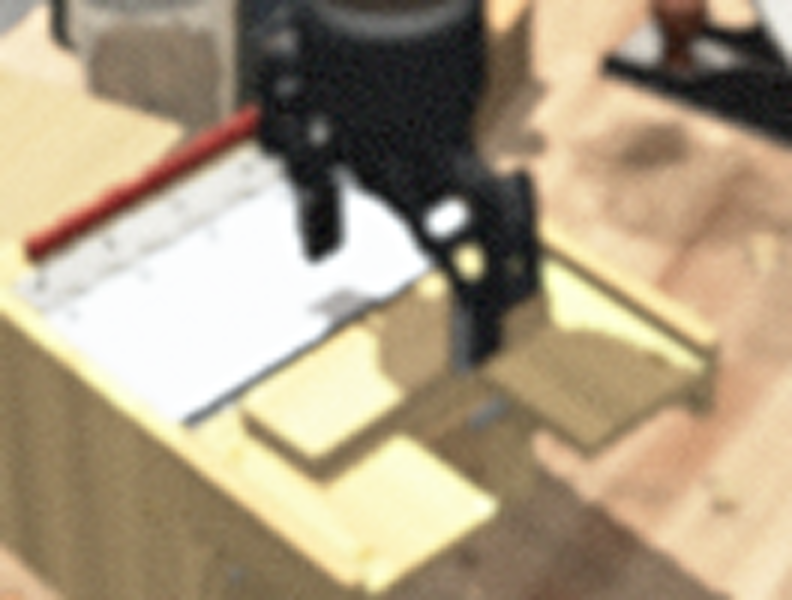

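The near tip (475,365) sits just behind the offcut's rear edge, with a clearance of about 3–9 mm. The far tip (320,255) is over the flap, well clear of its lip. I'll descend carefully, nudged slightly towards the offcut's centre.

Request:
{"api": "arm_command", "payload": {"translation": [[0.4,-0.1,0],[0.4,-0.1,1],[0.4,-0.1,2],[0.4,-0.1,2.8],[0.4,-0.1,2.8]], "turn": [0,0,0,0,0], "hand": [0,0,0,0,0]}}

```text
clock: 3.93
eef_pos: [0.4826, -0.0318, 0.1632]
tool_rot: [0.795, 0.606, -0.001, -0.001]
ft_force: [-0.8, 0.1, -0.5]
grip_width: 0.0854
```

Request:
{"api": "arm_command", "payload": {"translation": [[0,0,0.8],[0,0,1.6],[0,0,2.4],[0,0,3.2],[0,0,3.2]], "turn": [0,0,0,0,0], "hand": [0,0,0,0,0]}}

```text
clock: 4.35
eef_pos: [0.4829, -0.0319, 0.1313]
tool_rot: [0.795, 0.606, -0.001, -0.001]
ft_force: [-0.2, 0.2, -0.4]
grip_width: 0.085
```

```bash
python3 - <<'E'
from h import *
o=get_obs();print(o["eef_pos"],o["ft_force"])
p,d=camera("scene")
x,y=pix("scene",[o["eef_pos"]])[0].astype(int)
h,w=(50,66)
save("scene3.png",cv2.resize(p[y-h:y+h,x-w:x+w],None,fx=6,fy=6,interpolation=cv2.INTER_CUBIC))
E
```

```text
[ 0.48292923 -0.0318989   0.13133254] [-0.21789898  0.20609781 -0.39393185]
```

View pics/scene3.png

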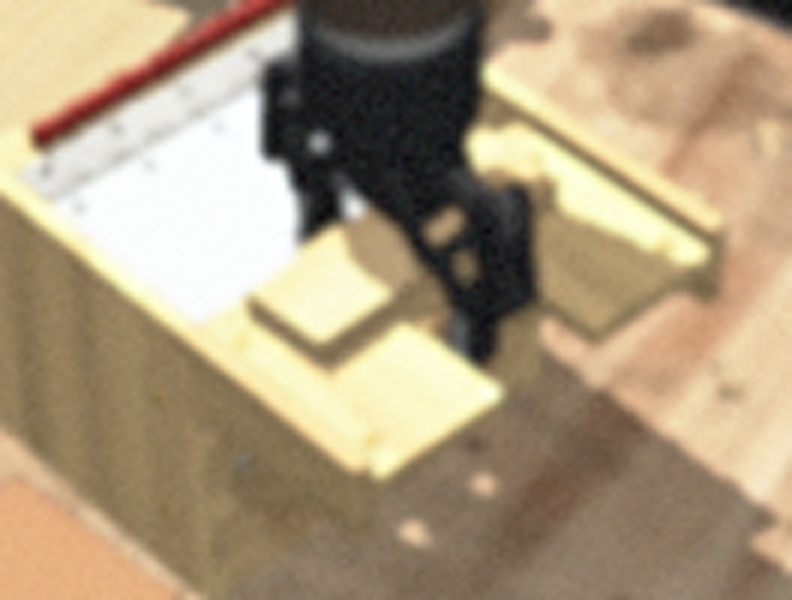

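The flap's front is down behind the offcut (no edge line left at about (200,315)), and the offcut is still in place. I'll check the flap angle from depth.

```bash
cat > fl.py <<'E'
from h import *
def flap():
    p,d=camera("scene");i=camera_info("scene");K=np.array(i["mtx"]);T=np.linalg.inv(np.array(i["world_to_cam"]))
    v,u=np.mgrid[0:480,0:640];U=cv2.undistortPoints(np.c_[u.ravel(),v.ravel()].astype(float)[:,None],K,np.array(i["dist_coeffs"]))[:,0]
    dd=d.ravel();P=np.c_[U*dd[:,None],dd]@T[:3,:3].T+T[:3,3]
    c,s=np.cos(-.27),np.sin(-.27);q=P-[.509,-.0435,0];B=np.c_[c*q[:,0]+s*q[:,1],-s*q[:,0]+c*q[:,1],q[:,2]]
    return p,d,B[dd>0]
p,d,B=flap()
for x in range(-5,101,10):
    m=(abs(B[:,0]-x/1000)<.005)&(B[:,1]>.03)&(B[:,1]<.085)&(B[:,2]<.2)&(B[:,2]>.02);print(x,m.sum(),np.round(np.median(B[m,2]),4) if m.any() else '')
m=(abs(B[:,2]-.179)<.005)&(abs(B[:,1])<.08)&(B[:,0]>-.1)&(B[:,0]<.05)
for y in(.065,.055,.045,.03):
    k=m&(abs(B[:,1]-y)<.005);print(y,k.sum(),np.percentile(B[k,0],[3,97]) if k.any() else '')
print(get_obs()["ft_force"])
E
python3 fl.py
```

```text
-5 49 0.0827
5 1 0.1596
15 0 
25 32 0.1341
35 60 0.1363
45 58 0.1399
55 63 0.1433
65 66 0.1469
75 64 0.1505
85 76 0.1537
95 75 0.1576
0.065 56 [-0.05982421 -0.01635198]
0.055 58 [-0.05863101 -0.01624746]
0.045 55 [-0.05889163 -0.01583155]
0.03 53 [-0.05686289 -0.01403435]
[-0.56958233 -0.41862174 -0.03650972]
```

The angle is only about 0.34 rad, and there's about 12 mm of free travel behind the offcut. I'll move forward 8 mm and 4 mm deeper, which should give about 0.43 rad before touching the offcut.

Request:
{"api": "arm_command", "payload": {"translation": [[0,0.2,0.2],[0,0.5,0.4],[0,0.7,0.4],[0,0.7,0.4],[0,0.7,0.4]], "turn": [0,0,0,0,0], "hand": [0,0,0,0,0]}}

```text
clock: 4.87
eef_pos: [0.4914, -0.0339, 0.1295]
tool_rot: [0.795, 0.606, 0.0, 0.0]
ft_force: [-1.0, 0.3, 0.4]
grip_width: 0.0853
```

```bash
python3 fl.py
```

```text
-5 49 0.0778
5 3 0.1594
15 0 
25 14 0.1311
35 53 0.1318
45 62 0.1363
55 65 0.1407
65 68 0.1441
75 64 0.1486
85 76 0.1526
95 81 0.1574
0.065 55 [-0.05857663 -0.0156543 ]
0.055 57 [-0.05781065 -0.01656995]
0.045 54 [-0.05814806 -0.01572049]
0.03 57 [-0.05768114 -0.0147806 ]
[-0.56291866 -0.34585838  1.51055123]
```

Request:
{"api": "arm_command", "payload": {"translation": [[0,0,0.2],[0,0.4,0.2],[0,0.8,0.2],[0,1.2,0.2],[0,1.6,0.2]], "turn": [0,0,0,0,0], "hand": [0,0,0,0,0]}}

```text
clock: 5.33
eef_pos: [0.5065, -0.0381, 0.1273]
tool_rot: [0.795, 0.606, -0.0, -0.0]
ft_force: [-2.6, 0.7, 2.2]
grip_width: 0.0853
```

```bash
python3 fl.py
```

```text
-5 105 0.17
5 28 0.1786
15 0 
25 0 
35 17 0.1241
45 41 0.1276
55 58 0.133
65 69 0.1392
75 72 0.1448
85 72 0.15
95 91 0.1556
0.065 55 [-0.03968034  0.00285564]
0.055 53 [-0.04022607  0.00212747]
0.045 57 [-0.04009073  0.00217424]
0.03 50 [-0.04020121  0.00268258]
[-0.29480172 -0.02116895  2.74438705]
```

The offcut slides straight (middle about -19 mm) and the flap is at about 0.5 rad. I'll keep pushing.

Request:
{"api": "arm_command", "payload": {"translation": [[0,0.4,0],[0,0.8,0],[0,1.2,0],[0,1.6,0],[0,1.9,0]], "turn": [0,0,0,0,0], "hand": [0,0,0,0,0]}}

```text
clock: 5.8
eef_pos: [0.5248, -0.0432, 0.1272]
tool_rot: [0.795, 0.606, -0.0, -0.0]
ft_force: [-3.8, 1.7, 3.0]
grip_width: 0.0851
```

```bash
python3 fl.py
```

```text
-5 105 0.1667
5 60 0.1794
15 62 0.1796
25 24 0.1789
35 0 
45 22 0.1124
55 26 0.1195
65 48 0.1283
75 72 0.1362
85 89 0.1449
95 108 0.1542
0.065 51 [-0.02120838  0.02338095]
0.055 54 [-0.02028714  0.02117695]
0.045 56 [-0.02045704  0.02186351]
0.03 49 [-0.02238424  0.02259385]
[-2.5093839  -0.43608417  1.72970969]
```

Request:
{"api": "arm_command", "payload": {"translation": [[0,0.4,0],[0,0.7,0],[0,1.0,0],[0,1.2,0],[0,1.2,0]], "turn": [0,0,0,0,0], "hand": [0,0,0,0,0]}}

```text
clock: 6.27
eef_pos: [0.5364, -0.0463, 0.1277]
tool_rot: [0.795, 0.606, 0.0, -0.0]
ft_force: [-4.5, 1.0, 5.2]
grip_width: 0.0857
```

```bash
python3 fl.py; python3 - <<'E'
from h import *
o=get_obs();p,d=camera("scene")
x,y=pix("scene",[o["eef_pos"]])[0].astype(int)
save("scene4.png",cv2.resize(p[y-50:y+50,x-66:x+66],None,fx=6,fy=6,interpolation=cv2.INTER_CUBIC))
E
```

```text
-5 161 0.1697
5 59 0.179
15 50 0.1777
25 52 0.1762
35 33 0.1746
45 0 
55 25 0.1038
65 36 0.1137
75 49 0.1272
85 92 0.1386
95 116 0.1508
0.065 51 [-0.00869283  0.0339604 ]
0.055 50 [-0.0087278   0.03241027]
0.045 46 [-0.0098726   0.03261294]
0.03 47 [-0.00922516  0.03102826]
[-4.0288154   1.85562234  4.92617978]
```

View pics/scene4.png

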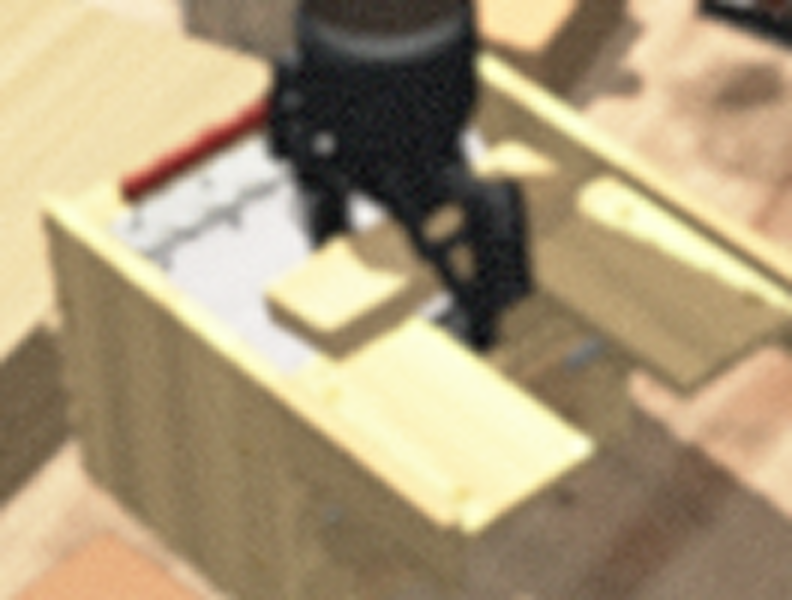

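The offcut's middle is at about +12 mm and it's beginning to tilt; the flap is at about 0.87 rad. I'll nudge it a little further.

Request:
{"api": "arm_command", "payload": {"translation": [[0,0,0],[0,0.2,0],[0,0.4,0],[0,0.4,0],[0,0.4,0]], "turn": [0,0,0,0,0], "hand": [0,0,0,0,0]}}

```text
clock: 6.78
eef_pos: [0.5401, -0.0473, 0.1283]
tool_rot: [0.795, 0.606, 0.0, 0.0]
ft_force: [-7.1, 1.6, 9.6]
grip_width: 0.0853
```

```bash
python3 fl.py
```

```text
-5 180 0.1682
5 53 0.1787
15 44 0.176
25 48 0.1724
35 34 0.1702
45 0 
55 13 0.0993
65 31 0.1066
75 50 0.1233
85 88 0.1349
95 124 0.1494
0.065 32 [-0.00645953  0.02395989]
0.055 27 [-0.00642405  0.01777843]
0.045 26 [-0.00591241  0.0185403 ]
0.03 30 [-0.00836965  0.01776993]
[-5.91069759  2.26702513  9.11144958]
```

It's tilted about 0.15–0.3 rad but hung up against the pushing finger. I'll back off 5 mm to free it.

Request:
{"api": "arm_command", "payload": {"translation": [[0,-0.3,0],[0,-0.5,0],[0,-0.5,0],[0,-0.5,0],[0,-0.5,0]], "turn": [0,0,0,0,0], "hand": [0,0,0,0,0]}}

```text
clock: 7.25
eef_pos: [0.536, -0.0462, 0.1275]
tool_rot: [0.795, 0.606, 0.0, 0.0]
ft_force: [-0.7, 0.3, 2.9]
grip_width: 0.0855
```

```bash
python3 fl.py; python3 - <<'E'
from h import *
o=get_obs();p,d=camera("scene")
x,y=pix("scene",[o["eef_pos"]])[0].astype(int)
save("scene5.png",cv2.resize(p[y-50:y+50,x-66:x+66],None,fx=6,fy=6,interpolation=cv2.INTER_CUBIC))
E
```

```text
-5 94 0.1599
5 3 0.1588
15 0 
25 0 
35 0 
45 0 
55 36 0.1047
65 63 0.1153
75 73 0.1269
85 87 0.1392
95 120 0.1515
0.065 0 
0.055 0 
0.045 0 
0.03 0 
[-1.19518942  1.3787952   3.19329413]
```

View pics/scene5.png

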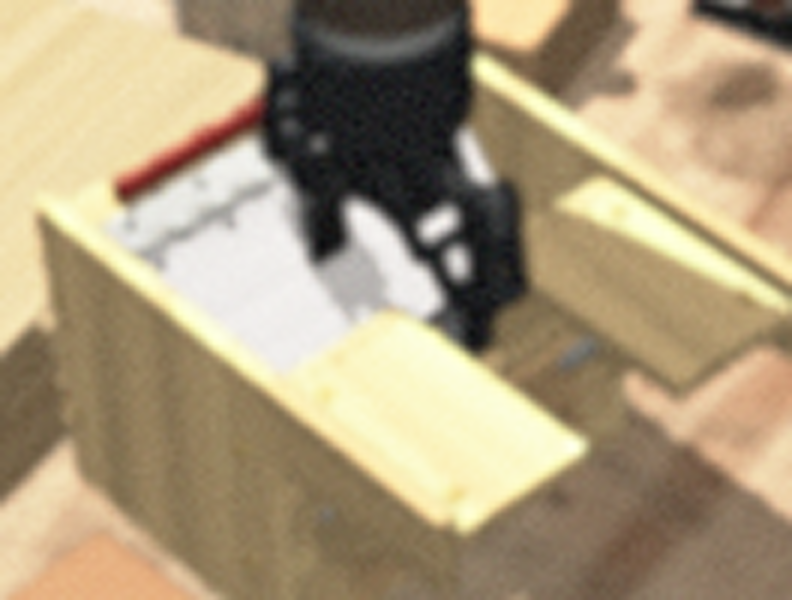

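The offcut has left the ledge and dropped through, with the flap still held at about 0.87 rad. I'll hold, opening slightly more in case it's leaning on the flap.

Request:
{"api": "arm_command", "payload": {"translation": [[0,0,0],[0,0.2,0.0],[0,0.4,0],[0,0.4,0],[0,0.2,0]], "turn": [0,0,0,0,0], "hand": [0,0,0,0,0]}}

```text
clock: 7.77
eef_pos: [0.5369, -0.0465, 0.1266]
tool_rot: [0.795, 0.606, -0.0, -0.0]
ft_force: [-1.6, 1.4, 2.2]
grip_width: 0.0853
```

```bash
python3 - <<'E'
from h import *
for c in("top","scene"):
    p,d=camera(c)
    for r in spot_point(c,"offcut")[:2]: print(c,r, world(c,r["location"],z=.01))
    if c=="top":
        x,y=pix(c,[get_obs()["eef_pos"]])[0].astype(int);save("top5.png",cv2.resize(p[y-60:y+90,x-90:x+90],None,fx=4,fy=4))
E
```

```text
(no output)
```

View pics/top5.png

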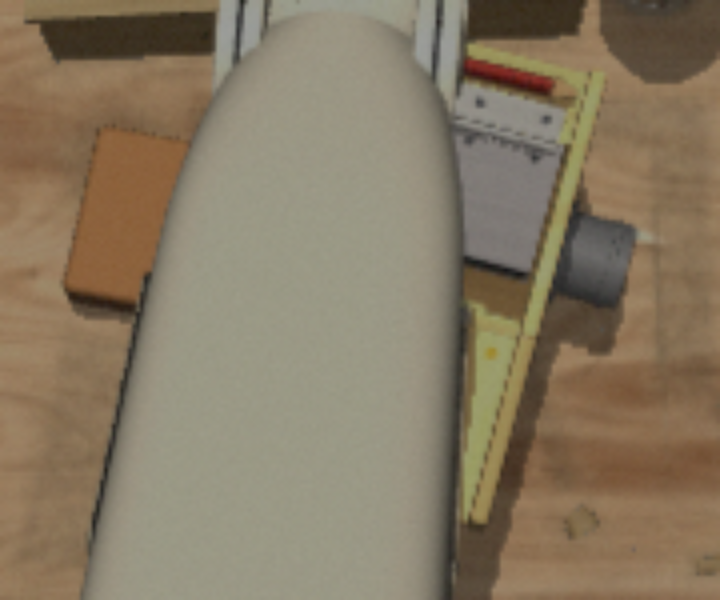

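The gap in front of the lip at about (500,290) shows the box interior. I'll read its depth.

```bash
python3 - <<'E'
from h import *
p,d=camera("top")
x,y=pix("top",[get_obs()["eef_pos"]])[0].astype(int)
for cx,cy in((475,280),(490,285),(500,293),(510,300),(515,285)):
    c,r=x-90+cx//4,y-60+cy//4; w=world("top",(r,c),depth=d[r,c]); q=w-[.509,-.0435,0];C,S=np.cos(-.27),np.sin(-.27)
    print(np.round([C*q[0]+S*q[1],-S*q[0]+C*q[1],w[2]],3),p[r,c])
E
```

```text
[ 0.05  -0.06   0.011] [103  81  53]
[ 0.05  -0.07   0.011] [102  81  50]
[ 0.048 -0.079  0.008] [104  81  52]
[ 0.044 -0.085  0.01 ] [107  86  54]
[ 0.054 -0.085  0.013] [105  83  54]
```

The box floor shows at z≈10 mm with nothing wedged at the lip. I'll lift straight up so the flap closes.

Request:
{"api": "arm_command", "payload": {"translation": [[0,0,-1],[0,0,-2.5],[0,0,-4.5],[0,0,-7],[0,0,-10]], "turn": [0,0,0,0,0], "hand": [0,0,0,0,0]}}

```text
clock: 8.43
eef_pos: [0.5375, -0.0469, 0.2284]
tool_rot: [0.795, 0.606, 0.0, 0.0]
ft_force: [0.3, -0.4, 0.3]
grip_width: 0.0854
```

Request:
{"api": "arm_command", "payload": {"translation": [[-4,-3,-2],[-8,-6,-2],[-12,-9,-2],[-16,-12,-2],[-20,-14,-2]], "turn": [0,0,0,0,0], "hand": [0,0,0,0,0]}}

```text
clock: 8.85
eef_pos: [0.377, -0.1766, 0.2488]
tool_rot: [0.795, 0.607, 0.001, 0.002]
ft_force: [0.5, -0.8, -0.5]
grip_width: 0.0854
```

```bash
python3 fl.py; python3 - <<'E'
from h import *
print(get_obs()["eef_pos"])
p,d=camera("top");save("top6.png",p)
print(spot_point("top","offcut")[:1],spot_point("top","pencil")[:1])
E
```

```text
-5 91 0.1592
5 62 0.1603
15 55 0.1601
25 61 0.1604
35 51 0.16
45 57 0.1597
55 60 0.16
65 58 0.1601
75 52 0.1598
85 56 0.1605
95 55 0.1599
0.065 0 
0.055 0 
0.045 0 
0.03 0 
[-5.33106567 -1.13216165 -0.77654306]
[ 0.37175225 -0.18096595  0.24878527]
[{'location': [221.8, 306.5], 'conf': 0.44}] [{'location': [163.4, 330.0], 'conf': 0.62}]
```

View pics/top6.png

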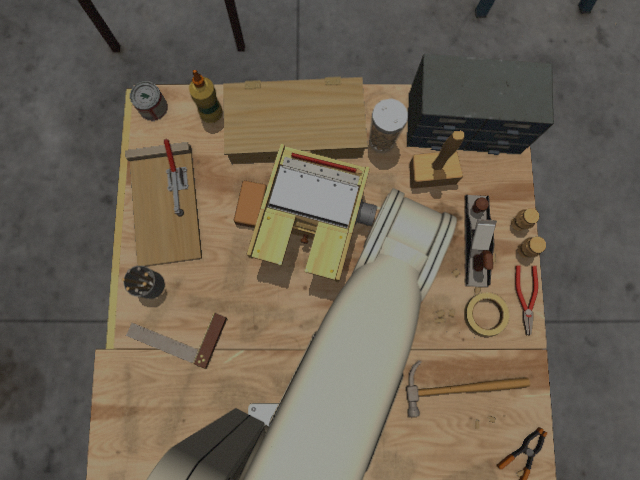

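The flap is flat again (z≈160 mm along its whole length), the ledge is empty and the other things look unmoved. The arm hides where the spring clamp lay (318,397), so I'll check that from the scene camera with the arm stopped.

Request:
{"api": "arm_command", "payload": {"translation": [[-3,-2,-1],[-5,-4,-3],[-5,-4,-3],[-5,-4,-3],[-5,-4,-3]], "turn": [0,0,0,0,0], "hand": [0,0,0,0,0]}}

```text
clock: 9.47
eef_pos: [0.3273, -0.2128, 0.2775]
tool_rot: [0.795, 0.607, 0.001, 0.001]
ft_force: [0.4, 0.6, 0.6]
grip_width: 0.0858
```

```bash
python3 - <<'E'
from h import *
o=get_obs();print(o["eef_pos"],o["ft_force"],o["clock"])
a=cv2.imread("pics/scene3.png")
p,d=camera("scene");save("scene7.png",p)
for n,z in(("spring_clamp",0),("bench_plane",0),("sanding_block",0)): print(n,[(r["conf"],world("scene",r["location"],z=z)) for r in spot_point("scene",n)[:2]])
print(world("top",(320,397),z=0),pix("scene",[world("top",(320,397),z=0)]))
E
```

```text
[ 0.32732842 -0.21278972  0.27746101] [0.40392936 0.5649402  0.60381927] 9.4667
spring_clamp [(0.81, array([ 0.30030382, -0.26006816,  0.        ]))]
bench_plane [(0.85, array([ 4.91416352e-01, -4.68811417e-01, -1.11022302e-16]))]
sanding_block [(0.55, array([0.57454808, 0.10969293, 0.        ]))]
[ 0.28985213 -0.26281068  0.        ] [[417.00213803 248.44029023]]
```

View pics/scene7.png

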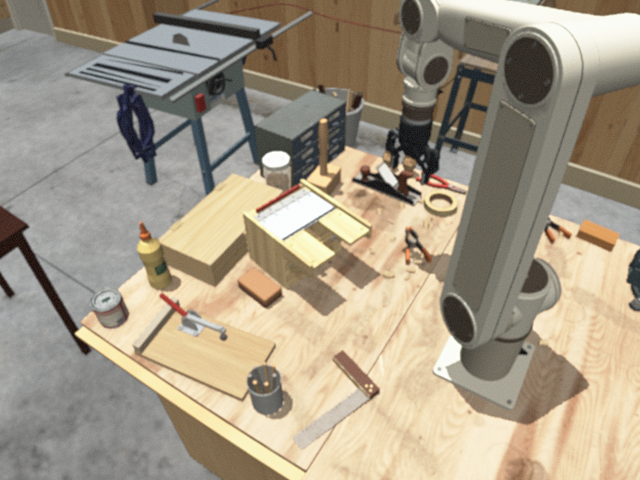

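The clamp is where it started (row 245, col 417), the flap is shut, the ledge is empty and the arm is clear of everything. Handing in.

```bash
python3 -c "
from workcell import *
print(job_done())"
```

```text
the job is handed in; nothing more can be done
None
```

The offcut dropped into the scrap box while one finger held the flap open, and the flap then closed itself. I handed the job in at about 9.5 s of the 38 s allowed.

- **Pressing the flap:** The first press only opened it to about 0.34 rad, just under the 0.35 needed. I moved slightly forward and deeper to about 0.40 rad before touching the offcut.
- **Pushing the offcut:** It slid straight along the ledge. Once its middle was past the edge it tilted and hung on the pushing finger. Backing off 5 mm let it drop with the flap held at about 0.87 rad, and I held the flap about half a second more before lifting straight up.

**Last checks:**
- **Flap and ledge:** Depth readings show the flap level along its length and the ledge empty.
- **Other things:** The pencil, clamp, sanding block, plane and the rest look unmoved in the pictures.
- **Robot:** It was touching nothing, with force readings at noise level.

**Not seen directly:** I never saw the offcut at rest inside the box. I saw it leave the ledge, and the part of the box floor I could see was clear. After the flap closed, the network still reported an "offcut" (confidence 0.44) near the mouth edge, but the picture and depth show nothing there, so I took it as a false report.

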